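# Finish packing and close two gift cartons of chocolates

## Task

Finish packing the two open gift cartons from the small tray: in the red carton put the white chocolate in the middle cell, between the milk chocolate already there and the dark chocolate, which goes in the other end cell; in the blue carton put the pistachio-green chocolate in the gap between the two pink ones. Stand every chocolate upright in its cell, then close each carton with the lid of its own colour, all the way down. Leave the brown jar and the steel bowl where they are.

Things in the scene. Friction and masses are not known exactly. Their poses are not given: they have to be found in the camera images.
- dark_mid (a point): Dark chocolate (almost black, with a small gold bead on top): loose dome in a gold foil cup, standing on the small tray. 34 mm in diameter, straight-sided to 36 mm above its foot, then rounded; 52 mm high, 35 g, rigid. Point: its centre, half-way up (26 mm above its foot).
- white_mid (a point): White chocolate (cream white, with a small dark bead on top): loose dome in a gold foil cup, standing on the small tray. 34 mm in diameter, straight-sided to 36 mm above its foot, then rounded; 52 mm high, 35 g, rigid. Point: its centre, half-way up (26 mm above its foot).
- pistachio_mid (a point): Pistachio chocolate (green, with a small white bead on top): loose dome in a gold foil cup, standing on the small tray. 34 mm in diameter, straight-sided to 36 mm above its foot, then rounded; 52 mm high, 35 g, rigid. Point: its centre, half-way up (26 mm above its foot).
- red_lid_mid (a point): Loose red carton lid, open side down on the counter; thin gold line round its flat top. Outside 65 mm (x) by 182 mm (y, roughly left-right) by 60 mm high, 60 g; inside 60 by 177 by 57 mm. Fits over the red base and its chocolates, either way round, 4 mm to spare all round, until its edge stands on the counter. Point: its centre, half-way up (30 mm above its edge).
- blue_lid_mid (a point): Loose blue carton lid, open side down on the counter; thin gold line round its flat top. Outside 65 mm (x) by 182 mm (y, roughly left-right) by 60 mm high, 60 g; inside 60 by 177 by 57 mm. Fits over the blue base and its chocolates, either way round, 4 mm to spare all round, until its edge stands on the counter. Point: its centre, half-way up (30 mm above its edge).
- red_carton: Open base of the red carton, fixed, 52 mm (x) by 169 mm (y, roughly left-right). Origin: centre of underside, on the counter. Three cells in a row, centres at y = +56, 0, -56 mm, each 48 by 53 mm, floors 2 mm above the counter; walls and cream dividers 7 mm high. A milk-brown chocolate, sized like the loose ones, is fixed in the +56 mm cell; the 0 and -56 mm cells are empty.
- blue_carton: Open base of the blue carton, fixed, 52 mm (x) by 169 mm (y, roughly left-right). Origin: centre of underside, on the counter. Three cells in a row, centres at y = +56, 0, -56 mm, each 48 by 53 mm, floors 2 mm above the counter; walls and cream dividers 7 mm high. Two pink chocolates, sized like the loose ones, are fixed in the end cells; the middle cell is empty.
- tray: Small aluminium tray, fixed, 270 mm (x) by 130 mm (y), floor 2 mm thick, upright rim about 12 mm high; the three loose chocolates stand on it in any order, about 80 mm apart along its x. Origin: centre of its underside, on the counter.
- jar: Bystander: amber-brown glass jar with a brass-coloured cap, 68 mm in diameter, 100 mm high, loose on the counter; origin at the centre of its underside. To be left alone.
- bowl: Bystander: empty stainless-steel bowl, 120 mm across the rim, 50 mm high, loose on the counter; origin at the centre of its underside. To be left alone.
There are look-alikes about, which are no part of the job. What is shaped like the part that bears pistachio_mid but purple or turquoise is not meant. What is shaped like the part that bears red_lid_mid but turquoise is not meant.

How it is judged:
At the end, for the whole second after the job is handed in: White and dark in the red carton's middle and end cells, pistachio in the blue one's middle: upright (0.2 rad), on the floor, within 12 mm of centre in x and y. Each carton under its own colour's lid: centred to 9 mm, aligned to 0.12 rad, within 4 mm of the counter. All at rest (x of white_mid in the frame of red_carton between -0.012 and 0.012 m and y of white_mid in the frame of red_carton between -0.012 and 0.012 m and z of white_mid in the frame of red_carton between 0.022 and 0.034 m and angle between each of white_mid, dark_mid, pistachio_mid's own z axis and vertical below 0.2 rad and linear speed of each of white_choc, dark_choc, pistachio_choc, red_lid, blue_lid below 0.02 m/s and x of dark_mid in the frame of red_carton between -0.012 and 0.012 m and y of dark_mid in the frame of red_carton between -0.068 and -0.044 m and z of dark_mid in the frame of red_carton between 0.022 and 0.034 m and x of pistachio_mid in the frame of blue_carton between -0.012 and 0.012 m and y of pistachio_mid in the frame of blue_carton between -0.012 and 0.012 m and z of pistachio_mid in the frame of blue_carton between 0.022 and 0.034 m and horizontal distance between red_lid_mid and red_carton below 0.009 m and z of red_lid_mid in the frame of red_carton below 0.034 m and angle between each of red_lid_mid, blue_lid_mid's own z axis and vertical below 0.08 rad and angle between the y axis of red_lid_mid and the y axis of red_carton, either way round below 0.12 rad and horizontal distance between blue_lid_mid and blue_carton below 0.009 m and z of blue_lid_mid in the frame of blue_carton below 0.034 m and angle between the y axis of blue_lid_mid and the y axis of blue_carton, either way round below 0.12 rad); the robot touches nothing.
It fails at once if the jar is pushed more than 20 mm from its place (distance of jar from where it was at the start of the episode above 0.02 m).
It fails at once if the bowl is pushed more than 20 mm from its place (distance of bowl from where it was at the start of the episode above 0.02 m).
It also fails if it takes over 128 s, if anything falls off the work surface, if the arm or the gripper's body presses on something with over 40 N, if the wrist force passes 120 N, or if a joint passes its speed limit or range.

## Robot

A 7-joint arm with a two-finger parallel gripper is mounted at the origin on the work surface. World frame = base frame: x ahead of the robot, y to its left, z up, the work surface at z = 0. Lengths are in m, angles in rad, forces in N, time in s.
With the tool pointing down it reaches from about 0.4 to 0.85 m from the base axis. Payload 10.4 kg.
Tool frame: the origin (TCP) lies at the very end of the fingers, on their centre line; the grasp point (between the pads) lies 19 mm behind it; x points along the fingers, z is the direction in which the jaws open and shut, and the axes are right-handed (so a half turn about x gives the same grasp; the last joint's range is limited). The gripper opens to 85 mm and grips with 20 to 120 N. Pads are 22 mm wide; open, the fingers measure 114 mm over their backs; the gripper's body (76 mm by 85 mm) begins 54 mm behind the grasp point. The pads swing forward as they close: fully open they stand 13 mm farther back than shut.
Start: joints at [1.199, 0.332, -0.065, 1.46, 0.022, 1.35, -0.088], TCP at [0.214, -0.587, 0.231] pointing down, gripper open.
Joint ranges: [-2.6, 2.6], [-0.5, 2.12], [-1.47, 1.34], [0.16, 2.42], [-1.27, 4.41], [0.06, 2.06], [-2.6, 2.6]. Speed limits (rad/s): [2.22, 2.22, 2.79, 2.79, 3.14, 3.14, 3.14].

## Interface

Orientations are given as a unit quaternion [x, y, z, w].
In Python, from workcell import telemetry, viewer, manip, spot_in, mark_of gives the robot as it stands. The module is installed in compiled form; this text tells all that it offers.
- The arm moves only by the shell command python3 -m crank 'ROWS' [FORCE]. ROWS is JSON, a list of rows, each a list of 3 entries, a list of its own where there are three numbers: the closure, from 0 (fully open) to 1 (shut), then the shift along the world's x, y, z in cm, then the turn, a rotation vector about the world's x, y, z in rad. A call has 1 to 12 rows; each row shifts and turns the commanded pose from where the row before left it; what a row does not reach is not made up. A row lasts 1/12 s, in which the tool goes at most 41.7 mm and 7.16 degrees, less where a joint would pass 70% of its speed; a pose out of reach is approached as far as the arm can. A call with a gripper value outside its range is refused whole. The fingers move at their own pace and stop on an object; FORCE is the grip in N (left out, the last holds). Time passes only in rows, so rows that do not move let the fingers close. It gives the time, the measured TCP pose, the force and the opening at its end, in the units of the state.
- telemetry.get_obs(): the state, without advancing time (a new reading comes with each control period).
- viewer.camera(name): name is "scene" or "top" or "wrist"; returns a dict with "frame" (400x640x3 uint8, red, green, blue), "intrinsics" (3x3 intrinsics, pixels), "cam_to_world" (4x4, takes a point from camera to world coordinates). Camera axes: x right, y up, looking along -z (the intrinsics and any distortion apply to the point x, -y, -z); pixel columns grow to the right and rows downward; lengths in m; the calibration is good to about 2 mm. The wrist camera is an equidistant fisheye: a pixel r from the principal point sees the ray r / f radians off the axis. A picture is of the moment at which its call begins. There is no depth.
- manip.hand_in(): hands the job in, once; it reports no verdict.
Trained networks look in a picture, given as the dict that the camera call returned (one of the last four; its "shot" number tells which), for a name from the list of things; names that differ only in an ending like _2 or _b are one class to them, and where a whole thing is asked for, a point or a joint stands for the part that bears it (a point fixed in the world has none). Each returns a list of dicts, best first, with "conf" (0 to 1); they miss things now and then, are a little off and sometimes report something else, mostly with a low value. They report only what shows in the picture. A call takes as long as a camera call. They do not tell look-alikes from the thing itself.
- spot_in(thing, picture): "location" ([x, y, z] in m, in the coordinates of the camera as it stood for that picture, good to about 4 mm: the middle of the surface that is visible of it).
- mark_of(thing, picture): "location" ([x, y, z] in m, in the coordinates of the camera as it stood for that picture, good to about 4 mm: a listed point, or the origin of a listed thing).
The state is a dict: "clock": time; "joint_pos": joint angles; "joint_velocities": joint speeds; "tau": joint torques, N m; "position": TCP position; "ee_rot": TCP orientation; "ft_force": force on the tool from outside, world axes, zero at the start; "torque": the same for the moment, N m; "grip_width": opening from 0.0 (shut) to 1.0 (fully open).
Only numpy, scipy, OpenCV 4.12 (cv2) and the standard library are available. Lean on these libraries where they do the work, as an engineer would, in place of code of your own. Each camera call takes 0.05 s, during which the arm holds its last target. There are 200 camera calls.

## Working session

There is one attempt and no reset: what is moved stays moved. The work goes in short steps, Python scripts to look and compute and a shell command to move; the robot and the scene stay as the last step left them, time stands still between calls to the robot, and variables do not carry over. Pictures are saved under pics/ and viewed, about 12 in all and at most 16, crops included, and the job is handed in when it is done.

```bash
mkdir -p pics; cat > h.py <<'E'
import numpy as np, cv2
from workcell import telemetry, viewer, manip, spot_in, mark_of
def cam(n,save=None):
    p=viewer.camera(n)
    if save: cv2.imwrite('pics/'+save,p['frame'][:,:,::-1])
    return p
def w(p,l): return (p['cam_to_world']@np.r_[l,1])[:3]
def ray(p,u,v,z,fish=False):
    """pixel -> world point on plane z"""
    K=p['intrinsics'];x=(u-K[0,2])/K[0,0];y=(v-K[1,2])/K[1,1]
    if fish:
        t=np.hypot(x,y);s=np.sin(t)/max(t,1e-9);d=np.array([x*s,-y*s,-np.cos(t)])
    else: d=np.array([x,-y,-1])
    T=p['cam_to_world'];d=T[:3,:3]@d;o=T[:3,3];return o+d*(z-o[2])/d[2]
E
python3 - <<'E'
from h import *
np.set_printoptions(precision=4,suppress=True)
o=telemetry.get_obs();print(o['position'],o['ee_rot'],o['clock'],o['grip_width'],o['ft_force'])
for n in ['top','scene']:
    p=cam(n,n+'0.png');print(n,p['intrinsics'].tolist(),p['cam_to_world'].tolist())
    for t in ['dark_mid','white_mid','pistachio_mid','red_lid_mid','blue_lid_mid','red_carton','blue_carton','tray','jar','bowl']:
        print(t,[(round(r['conf'],2),w(p,r['location']).round(4).tolist()) for r in mark_of(t,p)])
E
```

```text
[ 0.2134 -0.587   0.2305] [ 0.4059  0.5796 -0.4054  0.5787] 0.0 1.0037738931207765 [-0.462  -0.0262 -0.4991]
top [[464.44655078654193, 0.0, 316.74345521595234], [0.0, 464.44655078654193, 200.8487041805702], [0.0, 0.0, 1.0]] [[-0.014179818850388775, 0.9968142681892348, -0.07848724400646637, 0.4305002994382453], [-0.9998853751470589, -0.014552520789585821, -0.004178600925448686, 0.013181154810483929], [-0.0053074762736774195, 0.07841899561349343, 0.9969063606089469, 1.4038075071228464], [0.0, 0.0, 0.0, 1.0]]
dark_mid [(0.68, [0.5032, 0.3299, 0.0333])]
white_mid [(0.59, [0.5875, 0.3275, 0.0273])]
pistachio_mid [(0.67, [0.3053, 0.3844, 0.0252]), (0.57, [0.4323, 0.3206, 0.0288]), (0.42, [0.3209, 0.3108, 0.0281])]
red_lid_mid [(0.93, [0.6095, 0.131, 0.0313]), (0.77, [0.791, 0.0618, 0.0315]), (0.34, [0.466, -0.1117, 0.0351])]
blue_lid_mid [(0.87, [0.4663, -0.1089, 0.0351]), (0.38, [0.5044, 0.332, 0.0326])]
red_carton []
blue_carton [(0.65, [0.4635, 0.1364, -0.0012])]
tray [(0.64, [0.5053, 0.3175, 0.0008])]
jar [(0.7, [0.4395, -0.3657, 0.0001])]
bowl [(0.87, [0.5802, -0.3849, 0.0014])]
scene
[... 299 characters left out ...]
7, 0.7697498748957383, 0.6383252774465817, 0.7613171826292365], [0.0, 0.0, 0.0, 1.0]]
dark_mid [(0.62, [0.4999, 0.3334, 0.0283])]
white_mid []
pistachio_mid [(0.46, [0.4279, 0.314, 0.0293]), (0.45, [0.3023, 0.389, 0.027]), (0.41, [0.317, 0.3096, 0.0224])]
red_lid_mid [(0.86, [0.6108, 0.1345, 0.0306]), (0.76, [0.7862, 0.0602, 0.0356]), (0.64, [0.4596, 0.1315, 0.0015])]
blue_lid_mid [(0.62, [0.4645, -0.108, 0.0279])]
red_carton [(0.69, [0.6223, -0.1408, 0.0005])]
blue_carton [(0.89, [0.4579, 0.1328, 0.0021]), (0.42, [0.5048, 0.3184, -0.002])]
tray [(0.79, [0.5052, 0.3182, 0.0004]), (0.45, [0.4577, 0.1335, -0.0013])]
jar [(0.68, [0.4346, -0.3671, 0.003])]
bowl [(0.6, [0.5806, -0.3849, 0.0021])]
```

View pics/top0.png

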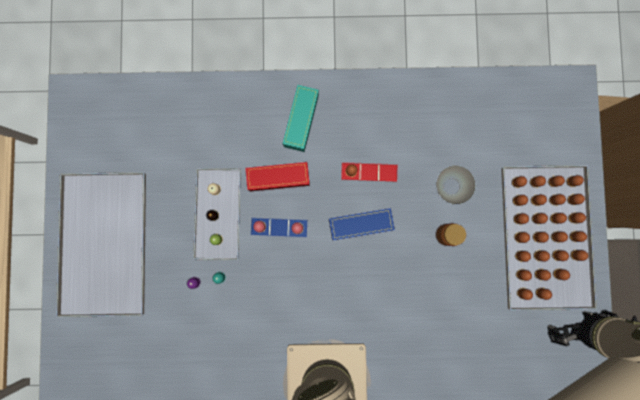

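View pics/scene0.png

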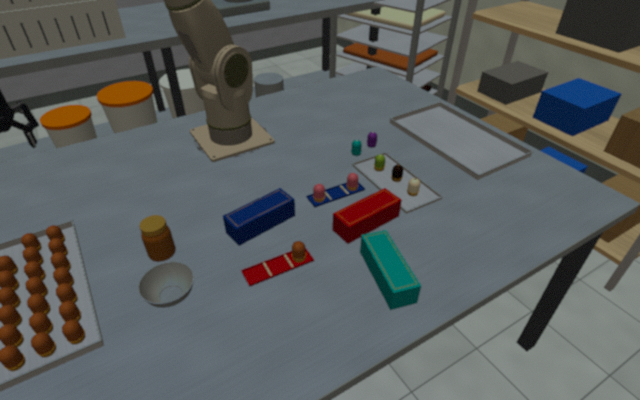

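Top view: the white, dark and pistachio chocolates are on the tray at (214,188), (212,215) and (216,239). The red lid is at (278,176), the red base at (369,172), the blue lid at (362,224) and the blue base at (279,228). The turquoise lid and the purple and turquoise chocolates are decoys. The scene view agrees.

```bash
cat > seg.py <<'E'
from h import *
from scipy.spatial.transform import Rotation as R
def rects(p,fish=False,zs=None):
    hsv=cv2.cvtColor(p['frame'],cv2.COLOR_RGB2HSV)
    for nm,m in dict(red=((hsv[:,:,0]<5)|(hsv[:,:,0]>174))&(hsv[:,:,1]>170)&(hsv[:,:,2]>60),blue=(abs(hsv[:,:,0].astype(int)-112)<10)&(hsv[:,:,1]>140)).items():
        m=cv2.morphologyEx(m.astype(np.uint8),cv2.MORPH_CLOSE,np.ones((9,9)))
        for c in cv2.findContours(m,0,2)[0]:
            if cv2.contourArea(c)<300: continue
            for z in zs or (0.007,0.06):
                q=np.array([ray(p,*x[0],z,fish)[:2] for x in c])*1000
                (a,b),(s,t),an=cv2.minAreaRect(q.astype(np.float32))
                if s>t: an-=90     # long-axis angle = an+90 ; relative to y => an
                an=(an+90)%180-90
                print(nm,'z',z,'ctr',round(a,1),round(b,1),'size',round(s),round(t),'yaw_of_y',round(an,1),'px',c.mean(0).round())
E
python3 - <<'E'
from seg import *
rects(cam('top'))
o=telemetry.get_obs();print(R.from_quat(o['ee_rot']).as_matrix().round(3))
E
```

```text
red z 0.007 ctr 626.7 -140.7 size 163 47 yaw_of_y -3.1 px [[373. 172.]]
red z 0.06 ctr 619.3 -134.8 size 156 45 yaw_of_y -3.1 px [[373. 172.]]
red z 0.007 ctr 616.3 138.1 size 67 184 yaw_of_y 4.9 px [[279. 176.]]
red z 0.06 ctr 609.3 133.4 size 64 177 yaw_of_y 4.9 px [[279. 176.]]
blue z 0.007 ctr 463.4 135.1 size 161 46 yaw_of_y -2.7 px [[275. 226.]]
blue z 0.06 ctr 462.2 130.5 size 155 44 yaw_of_y -2.7 px [[275. 226.]]
blue z 0.007 ctr 468.6 -109.4 size 47 177 yaw_of_y 6.6 px [[361. 225.]]
blue z 0.06 ctr 467.2 -104.8 size 45 170 yaw_of_y 6.6 px [[361. 225.]]
[[ 0.     0.94   0.342]
 [-0.     0.342 -0.94 ]
 [-1.     0.     0.   ]]
```

```bash
python3 -m crank '[[0.35,[2.87,2.37,0],[0,0,0.1222]],[0.35,[2.87,2.37,0],[0,0,0.1222]],[0.35,[2.87,2.37,0],[0,0,0.1222]],[0.35,[2.87,2.37,0],[0,0,0.1222]],[0.35,[2.87,2.37,0],[0,0,0.1222]],[0.35,[2.87,2.37,0],[0,0,0.1222]],[0.35,[2.87,2.37,0],[0,0,0.1222]],[0.35,[2.87,2.37,0],[0,0,0.1222]],[0.35,[2.87,2.37,0],[0,0,0.1222]],[0.35,[2.87,2.37,0],[0,0,0.1222]]]' 30
python3 -m crank '[[0.35,[0,4,0],[0,0,0]],[0.35,[0,4,0],[0,0,0]],[0.35,[0,4,0],[0,0,0]],[0.35,[0,4,0],[0,0,0]],[0.35,[0,4,0],[0,0,0]],[0.35,[0,4,0],[0,0,0]],[0.35,[0,4,0],[0,0,0]],[0.35,[0,3,0],[0,0,0]],[0.35,[0,0,0],[0,0,0]],[0.35,[0,0,0],[0,0,0]]]'
python3 - <<'E'
from seg import *
p=cam('wrist','w1.png');print(p['intrinsics'].tolist(),p['cam_to_world'].round(3).tolist())
print(R.from_quat(telemetry.get_obs()['ee_rot']).as_matrix().round(3))
rects(p,True)
E
```

```text
clock: 1.98
position: [0.5018, -0.3491, 0.2316]
ee_rot: [-0.002, 0.707, 0.002, 0.707]
ft_force: [1.0, -0.5, 0.3]
grip_width: 0.649
clock: 2.82
position: [0.5007, -0.0387, 0.2317]
ee_rot: [-0.001, 0.707, 0.001, 0.707]
ft_force: [0.9, -1.7, 0.2]
grip_width: 0.651
[[309.70691628693146, 0.0, 316.1037249265327], [0.0, 309.70691628693146, 201.0350234553804], [0.0, 0.0, 1.0]] [[1.0, -0.004, -0.001, 0.501], [0.005, 0.966, 0.26, 0.029], [0.0, -0.26, 0.966, 0.376], [0.0, 0.0, 0.0, 1.0]]
[[ 0.    -0.001  1.   ]
 [-0.001  1.     0.001]
 [-1.    -0.001  0.   ]]
red z 0.007 ctr 625.9 -107.9 size 106 48 yaw_of_y -2.2 px [[410. 227.]]
red z 0.06 ctr 608.0 -88.3 size 91 41 yaw_of_y -2.2 px [[410. 227.]]
red z 0.007 ctr 631.1 121.0 size 75 142 yaw_of_y 4.9 px [[421.  49.]]
red z 0.06 ctr 612.5 107.7 size 65 122 yaw_of_y 4.9 px [[421.  49.]]
blue z 0.007 ctr 460.4 -128.3 size 77 212 yaw_of_y 8.7 px [[280. 227.]]
blue z 0.06 ctr 466.3 -105.7 size 66 181 yaw_of_y 8.7 px [[280. 227.]]
blue z 0.007 ctr 460.7 126.2 size 108 49 yaw_of_y -3.4 px [[283.  49.]]
blue z 0.06 ctr 466.5 112.2 size 92 42 yaw_of_y -3.4 px [[283.  49.]]
```

View pics/w1.png

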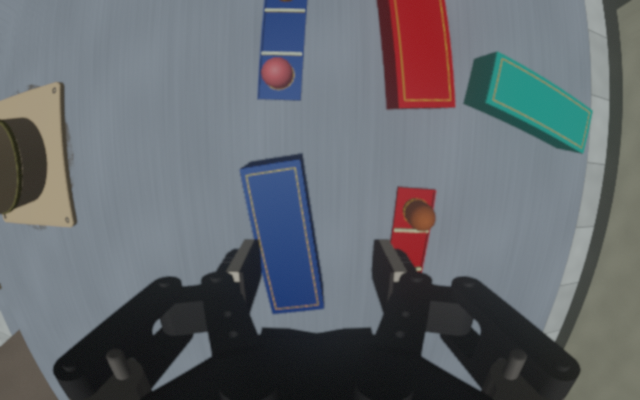

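The wrist camera gives usable views: blue lid at (282,235), blue base at (283,49), red lid at (420,55), red base at (412,225). Next I look at the left half and the tray.

```bash
python3 -m crank '[[0.35,[0.5,4,0],[0,0,0]],[0.35,[0.5,4,0],[0,0,0]],[0.35,[0.5,4,0],[0,0,0]],[0.35,[0.5,4,0],[0,0,0]],[0.35,[0,0,0],[0,0,0]]]'
python3 - <<'E'
from seg import *
p=cam('wrist','w2.png');rects(p,True)
E
python3 -m crank '[[0.35,[-0.5,4,0],[0,0,0]],[0.35,[-0.5,4,0],[0,0,0]],[0.35,[-0.5,4,0],[0,0,0]],[0.35,[-0.5,2,0],[0,0,0]],[0.35,[0,2,0],[0,0,0]],[0.35,[0,0,0],[0,0,0]],[0.35,[0,0,0],[0,0,0]]]'
cat > ch.py <<'E'
from seg import *
def chocs(p):
    for t in ['dark_mid','white_mid','pistachio_mid']:
        for r in mark_of(t,p): print(t,round(r['conf'],2),(w(p,r['location'])*1000).round(1))
E
python3 - <<'E'
from ch import *
p=cam('wrist','w3.png');chocs(p)
E
python3 -c "
import cv2,numpy as np
cv2.imwrite('pics/w23.png',np.vstack([cv2.imread('pics/w2.png')[:300],cv2.imread('pics/w3.png')[:300]]))"
```

```text
clock: 3.28
position: [0.5203, 0.1267, 0.2316]
ee_rot: [-0.001, 0.707, 0.004, 0.707]
ft_force: [-0.6, 1.1, -0.1]
grip_width: 0.648
red z 0.007 ctr 625.0 126.6 size 75 209 yaw_of_y 4.8 px [[396. 195.]]
red z 0.06 ctr 610.0 136.2 size 64 179 yaw_of_y 4.8 px [[396. 195.]]
blue z 0.007 ctr 454.1 -69.6 size 60 81 yaw_of_y 10.4 px [[266. 311.]]
blue z 0.06 ctr 463.7 -31.9 size 52 70 yaw_of_y 10.4 px [[266. 311.]]
clock: 3.92
position: [0.5014, 0.2785, 0.2309]
ee_rot: [0.0, 0.707, -0.0, 0.707]
ft_force: [0.7, -0.3, 0.3]
grip_width: 0.652
dark_mid 0.97 [500.8 331.6  26.2]
white_mid 0.94 [574.6 328.   31.5]
white_mid 0.68 [495.8 330.4  30.7]
pistachio_mid 0.94 [424.6 324.8  26. ]
pistachio_mid 0.58 [320.  314.3  31.4]
pistachio_mid 0.53 [458.9 139.1   2.6]
```

View pics/w23.png

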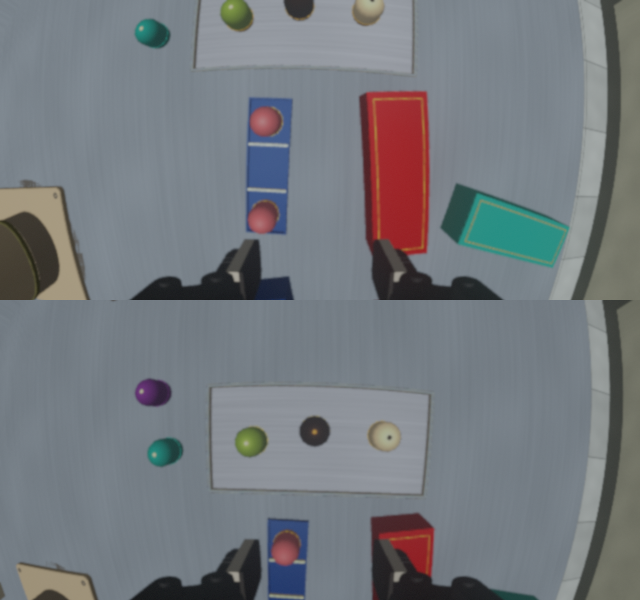

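Upper half of the picture: blue base corners at about (249,98), (292,99), (286,234), (246,232), with its dividers at rows 145 and 190. Lower half: pistachio (251,441), dark with its bead at (314,431), white with its bead at (389,436).

```bash
python3 - <<'E'
from ch import *
p=cam('wrist','w4.png')
for n,(u,v) in dict(darkbead=(314,131),whitebead=(389,136)).items(): print(n,(ray(p,u,v,0.055,True)*1000).round(1))
# blue base: same K and mount; camera pose of w2 = this one shifted by the TCP shift
q=dict(p);T=p['cam_to_world'].copy();T[:3,3]+=np.array([.5203,.1267,.2316])-np.array([.5014,.2785,.2309]);q['cam_to_world']=T
c=np.array([ray(q,u,v,0.007,True)[:2] for u,v in [(249,98),(292,99),(286,234),(246,232)]])*1000
print(c.round(1),c.mean(0),[np.degrees(np.arctan2(*(d*[-1,1]))).round(1) for d in (c[0]-c[3],c[1]-c[2])])
print([(ray(q,u,v,0.007,True)*1000).round(1) for u,v in [(267,145),(267,190)]])
hsv=cv2.cvtColor(p['frame'],cv2.COLOR_RGB2HSV);g=((abs(hsv[:,:,0].astype(int)-38)<10)&(hsv[:,:,1]>110)&(hsv[:,:,2]>40)).astype(np.uint8)
n,l,s,ce=cv2.connectedComponentsWithStats(g)
for i in range(1,n):
    if s[i,4]>200: print(s[i],ce[i],(ray(p,*ce[i],.04,True)*1000).round(1))
E
```

```text
darkbead [500.5 332.8  55. ]
whitebead [579.1 328.7  55. ]
[[441.7 220.7]
 [493.3 217.7]
 [482.8  49.7]
 [430.4  52. ]] [462.04835313 135.03825543] [np.float64(-3.8), np.float64(-3.6)]
[array([462.6, 163.1,   7. ]), array([460.8, 107.6,   7. ])]
[236 128  25  26 463] [247.96544276 140.84233261] [428.  322.8  40. ]
```

```bash
python3 -m crank '[[0.35,[-2.5,1.5,-1],[0,0,0]],[0.35,[-2.5,1.6,-2],[0,0,0]],[0.35,[-2.4,1.5,-2],[0,0,0]],[0.35,[0,0,-4],[0,0,0]],[0.35,[0,0,-4],[0,0,0]],[0.35,[0,0,-4],[0,0,0]],[0.35,[0,0,-2],[0,0,0]],[0.35,[0,0,0],[0,0,0]],[0.35,[0,0,0],[0,0,0]]]'
```

```text
clock: 4.92
position: [0.4266, 0.325, 0.0413]
ee_rot: [0.0, 0.708, -0.0, 0.707]
ft_force: [1.0, -0.3, 0.8]
grip_width: 0.65
```

```bash
python3 -m crank '[[0.35,[0,0,-1.5],[0,0,0]],[0.35,[0,-0.1,-1.5],[0,0,0]],[0.35,[0,0,0],[0,0,0]],[1,[0,0,0],[0,0,0]],[1,[0,0,0],[0,0,0]],[1,[0,0,0],[0,0,0]],[1,[0,0,0],[0,0,0]],[1,[0,0,0],[0,0,0]],[1,[0,0,0],[0,0,0]]]' 30
python3 - <<'E'
from h import *
cam('wrist','w5.png')
E
```

```text
clock: 5.67
position: [0.4278, 0.3253, 0.0135]
ee_rot: [0.0, 0.706, 0.0, 0.708]
ft_force: [-1.2, -1.1, 5.4]
grip_width: 0.388
```

View pics/w5.png

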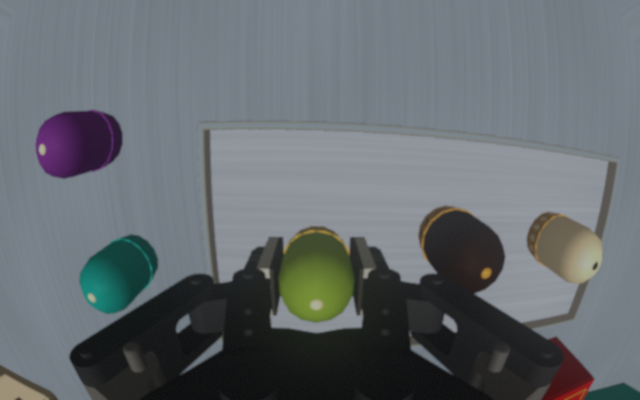

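Pistachio is held centred between the pads, bead at (316,305). I carry it to the blue base.

```bash
python3 -m crank '[[1,[0,0,3],[0,0,0]],[1,[0,0,3.5],[0,0,0]],[1,[0.6,-3.5,1],[0,0,0]],[1,[0.7,-3.9,0],[0,0,0]],[1,[0.7,-3.9,0],[0,0,0]],[1,[0.7,-3.9,0],[0,0,0]],[1,[0.7,-3.8,0],[0,0,0]],[1,[0,0,0],[0,0,0]],[1,[0,0,0],[0,0,0]],[1,[0,0,0],[0,0,0]]]'
python3 - <<'E'
from ch import *
p=cam('wrist')
for r in mark_of('pistachio_mid',p)+mark_of('blue_carton',p): print(round(r['conf'],2),(w(p,r['location'])*1000).round(1))
E
```

```text
clock: 6.55
position: [0.4611, 0.1354, 0.0875]
ee_rot: [0.0, 0.706, 0.0, 0.708]
ft_force: [0.1, 0.4, 0.2]
grip_width: 0.384
0.77 [463.2 135.7 102.4]
0.79 [459.4 140.2   4.5]
```

```bash
python3 -m crank '[[1,[0,0,-3],[0,0,0]],[1,[0,0,-2.5],[0,0,0]],[1,[0,0,-1],[0,0,0]],[1,[0,0,-0.8],[0,0,0]],[1,[0,0,0],[0,0,0]],[1,[0,0,0],[0,0,0]]]'
```

```text
clock: 7.2
position: [0.4608, 0.1356, 0.0138]
ee_rot: [-0.0, 0.707, 0.001, 0.707]
ft_force: [0.5, 0.8, 0.2]
grip_width: 0.383
```

```bash
python3 -m crank '[[0.35,[0,0,0],[0,0,0]],[0.35,[0,0,0],[0,0,0]],[0.35,[0,0,0],[0,0,0]],[0.35,[0,0,0],[0,0,0]],[0.35,[0,0,3],[0,0,0]],[0.35,[0,0,4],[0,0,0]],[0.35,[0,0,2],[0,0,0]],[0.35,[2.3,3.3,0],[0,0,0]],[0.35,[2.3,3.3,0],[0,0,0]],[0.35,[2.4,3.3,0],[0,0,0]],[0.35,[2.4,3.3,0],[0,0,0]]]'
python3 -m crank '[[0.35,[2.4,3.1,0],[0,0,0]],[0.35,[0,3,0],[0,0,0]],[0.35,[0,0,-2],[0,0,0]],[0.35,[0,0,0],[0,0,0]],[0.35,[0,0,0],[0,0,0]]]'
python3 - <<'E'
from ch import *
p=cam('wrist','w6.png');chocs(p)
E
```

```text
clock: 8.12
position: [0.556, 0.2674, 0.1036]
ee_rot: [0.0, 0.707, -0.001, 0.708]
ft_force: [-0.7, 0.1, 1.5]
grip_width: 0.651
clock: 8.53
position: [0.5781, 0.3271, 0.0824]
ee_rot: [-0.001, 0.708, -0.0, 0.706]
ft_force: [-0.4, 0.1, 0.1]
grip_width: 0.651
dark_mid 0.71 [497.9 333.   28.7]
white_mid 0.79 [576.3 325.8  27.9]
pistachio_mid 0.96 [303.3 386.   30.2]
pistachio_mid 0.89 [319.6 313.   31.1]
```

View pics/w6.png

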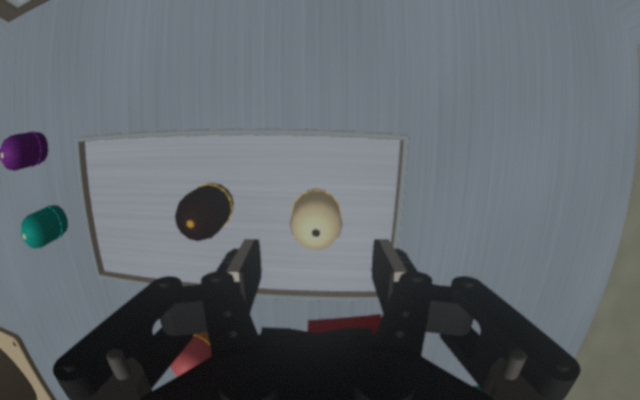

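White is centred between the pads, bead at (316,233). I go down 6.9 cm and grip.

```bash
python3 -m crank '[[0.35,[0,0.1,-3.5],[0,0,0]],[0.35,[0,0,-2],[0,0,0]],[0.35,[0,0,-1.3],[0,0,0]],[0.35,[0,0,0],[0,0,0]],[1,[0,0,0],[0,0,0]],[1,[0,0,0],[0,0,0]],[1,[0,0,0],[0,0,0]],[1,[0,0,0],[0,0,0]],[1,[0,0,0],[0,0,0]],[1,[0,0,0],[0,0,0]]]' 30
python3 -m crank '[[1,[0,0,3.5],[0,0,0]],[1,[0,0,4],[0,0,0]],[1,[0,0,4],[0,0,0]],[1,[0.3,-3.7,1],[0,0,0]],[1,[0.3,-3.9,0],[0,0,0]],[1,[0.3,-3.9,0],[0,0,0]],[1,[0.3,-3.9,0],[0,0,0]],[1,[0.3,-3.9,0],[0,0,0]],[1,[0.3,-3.9,0],[0,0,0]],[1,[0.3,-3.9,0],[0,0,0]],[1,[0.3,-3.9,0],[0,0,0]]]'
```

```text
clock: 9.57
position: [0.5796, 0.3292, 0.0172]
ee_rot: [0.0, 0.706, 0.0, 0.708]
ft_force: [0.9, -0.1, 7.6]
grip_width: 0.383
clock: 10.48
position: [0.6026, 0.0167, 0.1411]
ee_rot: [-0.0, 0.707, -0.0, 0.707]
ft_force: [0.7, 0.2, -0.5]
grip_width: 0.386
```

```bash
python3 -m crank '[[1,[0.1,-4,1.5],[0,0,0]],[1,[0.1,-4,1.5],[0,0,0]],[1,[0.1,-4,1.5],[0,0,0]],[1,[0.1,-4,1.5],[0,0,0]],[1,[0.1,-4,1.5],[0,0,0]],[1,[0,-2,0],[0,0,0]],[1,[0,0,0],[0,0,0]],[1,[0,0,0],[0,0,0]]]'
python3 - <<'E'
from ch import *
p=cam('wrist','w7.png')
rects(p,True)
for r in mark_of('red_carton',p): print(round(r['conf'],2),(w(p,r['location'])*1000).round(1))
cv2.imwrite('pics/w7c.png',cv2.resize(p['frame'][100:350,200:500,::-1],None,fx=2,fy=2))
np.save('T7.npy',p['cam_to_world'])
E
```

```text
clock: 11.15
position: [0.6073, -0.1977, 0.2137]
ee_rot: [0.001, 0.707, -0.001, 0.707]
ft_force: [-0.6, 0.8, -0.8]
grip_width: 0.381
red z 0.007 ctr 625.3 -137.8 size 163 47 yaw_of_y -2.9 px [[331. 104.]]
red z 0.06 ctr 622.8 -136.7 size 139 40 yaw_of_y -2.9 px [[331. 104.]]
blue z 0.007 ctr 447.7 -100.9 size 89 212 yaw_of_y 8.6 px [[181. 101.]]
blue z 0.06 ctr 472.0 -105.4 size 76 180 yaw_of_y 8.6 px [[181. 101.]]
0.92 [ 627.3 -143.4    4. ]
```

View pics/w7c.png

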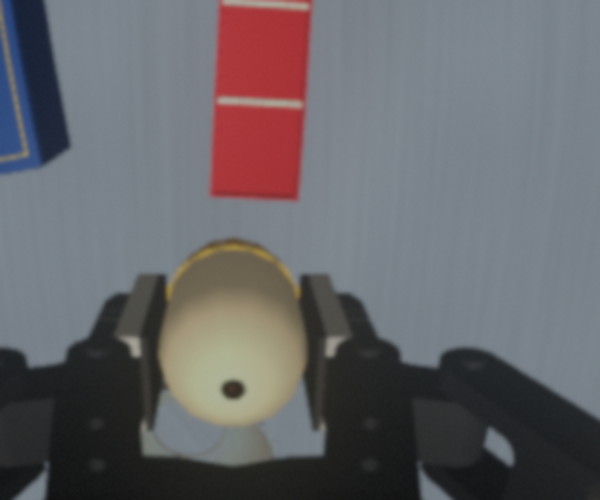

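The red base shows its dividers at crop (266,5) and (260,103), and its near end edge at (255,196).

```bash
python3 - <<'E'
from ch import *
p=cam('wrist');p['cam_to_world']=np.load('T7.npy')
for x in [(333,102.5),(330,151.5),(327.5,198)]: print((ray(p,*x,.007,True)*1000).round(1))
E
```

```text
[ 627.3 -111.     7. ]
[ 624.1 -166.8    7. ]
[ 621.6 -221.4    7. ]
```

```bash
python3 -m crank '[[1,[0.9,2.9,0],[0,0,0]],[1,[0.9,2.9,-2],[0,0,0]],[1,[0,0,-4],[0,0,0]],[1,[0,0,-4],[0,0,0]],[1,[0,0,-4],[0,0,0]],[1,[0,0,-2.5],[0,0,0]],[1,[0,0,0],[0,0,0]],[1,[0,0,0],[0,0,0]]]'
```

```text
clock: 11.97
position: [0.625, -0.1369, 0.0481]
ee_rot: [-0.0, 0.708, 0.001, 0.706]
ft_force: [0.4, -0.4, -0.2]
grip_width: 0.382
```

```bash
python3 -m crank '[[1,[0.1,-0.2,-1.5],[0,0,0]],[1,[0,0,-1],[0,0,0]],[1,[0,0,-0.5],[0,0,0]],[1,[0,0,0],[0,0,0]],[1,[0,0,0],[0,0,0]]]'
```

```text
clock: 12.38
position: [0.6267, -0.1403, 0.0189]
ee_rot: [0.0, 0.707, 0.0, 0.707]
ft_force: [0.9, -1.2, -0.1]
grip_width: 0.384
```

```bash
python3 -m crank '[[1,[0,0,-0.1],[0,0,0]],[0.35,[0,0,0],[0,0,0]],[0.35,[0,0,0],[0,0,0]],[0.35,[0,0,0],[0,0,0]],[0.35,[0,0,0],[0,0,0]],[0.35,[0,0,3],[0,0,0]],[0.35,[0,0,4],[0,0,0]],[0.35,[-1,3.8,2],[0,0,0]],[0.35,[-1,3.9,0],[0,0,0]],[0.35,[-1,3.9,0],[0,0,0]],[0.35,[-1,3.9,0],[0,0,0]],[0.35,[-1,3.9,0],[0,0,0]]]'
python3 -m crank '[[0.35,[-1,3.9,0],[0,0,0]],[0.35,[-1,3.9,0],[0,0,0]],[0.35,[-1,3.9,0],[0,0,0]],[0.35,[-1,3.9,0],[0,0,0]],[0.35,[-1,3.9,0],[0,0,0]],[0.35,[-1,3.9,0],[0,0,0]],[0.35,[-1,3.9,0],[0,0,0]],[0.35,[-0.6,0.6,-3],[0,0,0]],[0.35,[0,0,0],[0,0,0]],[0.35,[0,0,0],[0,0,0]]]'
```

```text
clock: 13.38
position: [0.5764, 0.0531, 0.1068]
ee_rot: [-0.0, 0.707, -0.0, 0.707]
ft_force: [2.0, -0.5, 0.0]
grip_width: 0.654
clock: 14.22
position: [0.5, 0.3306, 0.0755]
ee_rot: [-0.001, 0.708, 0.0, 0.706]
ft_force: [0.1, -1.6, 0.2]
grip_width: 0.649
```

```bash
python3 -m crank '[[0.35,[0,0.2,-3],[0,0,0]],[0.35,[0,0,-2],[0,0,0]],[0.35,[0,0,-1],[0,0,0]],[0.35,[0,0,0],[0,0,0]],[1,[0,0,0],[0,0,0]],[1,[0,0,0],[0,0,0]],[1,[0,0,0],[0,0,0]],[1,[0,0,0],[0,0,0]],[1,[0,0,0],[0,0,0]],[1,[0,0,0],[0,0,0]]]' 30
python3 -m crank '[[1,[0,0,3.5],[0,0,0]],[1,[0,0,4],[0,0,0]],[1,[0.9,-2.5,3],[0,0,0]],[1,[1,-3.9,0],[0,0,0]],[1,[1,-3.9,0],[0,0,0]],[1,[1,-3.9,0],[0,0,0]],[1,[1,-3.9,0],[0,0,0]],[1,[1,-3.9,0],[0,0,0]],[1,[1,-3.9,0],[0,0,0]],[1,[1,-3.9,0],[0,0,0]],[1,[1,-3.9,0],[0,0,0]],[1,[1,-3.9,0],[0,0,0]]]'
python3 -m crank '[[1,[1,-3.9,0],[0,0,0]],[1,[1,-3.9,0],[0,0,0]],[1,[0.6,-3.9,0],[0,0,0]],[1,[0.6,-3.1,0],[0,0,0]],[1,[0,0,0],[0,0,0]],[1,[0,0,0],[0,0,0]]]'
```

```text
clock: 15.05
position: [0.5023, 0.3329, 0.0182]
ee_rot: [0.001, 0.706, 0.0, 0.708]
ft_force: [0.5, -2.0, 7.1]
grip_width: 0.383
clock: 16.05
position: [0.6005, -0.0456, 0.1224]
ee_rot: [-0.0, 0.707, -0.0, 0.708]
ft_force: [1.0, 0.2, -0.2]
grip_width: 0.387
clock: 16.55
position: [0.6319, -0.194, 0.1216]
ee_rot: [0.001, 0.707, -0.002, 0.707]
ft_force: [0.9, 1.5, 0.3]
grip_width: 0.385
```

```bash
python3 -m crank '[[1,[-0.9,-0.1,-2],[0,0,0]],[1,[0,0,-4],[0,0,0]],[1,[0,0,-2],[0,0,0]],[1,[0,0,0],[0,0,0]],[1,[0,0,0],[0,0,0]],[1,[0,0,0],[0,0,0]]]'
python3 - <<'E'
from ch import *
p=cam('wrist','w8.png');chocs(p)
E
```

```text
clock: 17.05
position: [0.6244, -0.1915, 0.0436]
ee_rot: [-0.0, 0.706, 0.0, 0.708]
ft_force: [-0.1, -0.0, -0.1]
grip_width: 0.384
dark_mid 0.78 [ 624.2 -193.4   54.2]
white_mid 0.82 [ 633.8 -143.8   31.3]
white_mid 0.43 [ 621.3 -191.9   52.1]
```

View pics/w8.png

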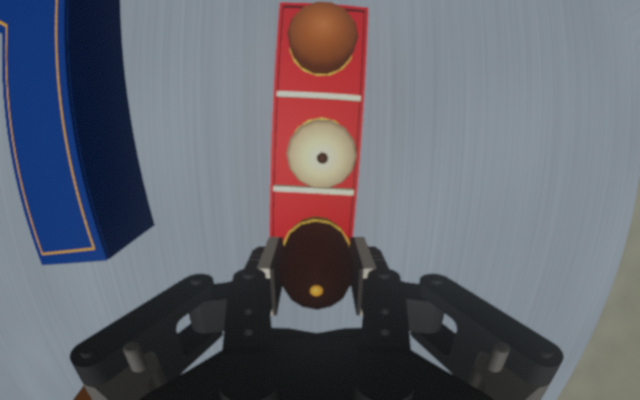

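White stands upright in the middle cell, bead at (322,158), about 3 mm right of centre. Dark is held over the end cell.

```bash
python3 -m crank '[[1,[-0.3,-0.4,-1],[0,0,0]],[1,[0,0,-1],[0,0,0]],[1,[0,0,-0.5],[0,0,0]],[1,[0,0,0],[0,0,0]],[1,[0,0,0],[0,0,0]]]'
```

```text
clock: 17.67
position: [0.6197, -0.1975, 0.0165]
ee_rot: [-0.0, 0.707, -0.001, 0.707]
ft_force: [-4.6, -1.9, 10.0]
grip_width: 0.383
```

```bash
python3 -m crank '[[1,[0,0,0.1],[0,0,0]],[0.35,[0,0,0],[0,0,0]],[0.35,[0,0,0],[0,0,0]],[0.35,[0,0,0],[0,0,0]],[0.35,[0,0,3],[0,0,0]],[0.35,[0,0,4],[0,0,0]],[0.35,[0,-1,4],[0,0,0]],[0,[0,-2,4],[0,0,0]],[0,[0,-2,4],[0,0,0]],[0,[0,0,0],[0,0,0]],[0,[0,0,0],[0,0,0]]]'
python3 - <<'E'
from ch import *
p=cam('wrist','w9.png');chocs(p);np.save('T9.npy',p['cam_to_world']);rects(p,True)
for r in mark_of('red_carton',p): print(round(r['conf'],2),(w(p,r['location'])*1000).round(1))
cv2.imwrite('pics/w9c.png',cv2.resize(p['frame'][0:240,200:460,::-1],None,fx=2.5,fy=2.5))
E
```

```text
clock: 18.58
position: [0.6208, -0.2454, 0.2039]
ee_rot: [0.0, 0.706, -0.001, 0.708]
ft_force: [-0.4, -0.2, -1.0]
grip_width: 1.003
dark_mid 0.72 [ 620.6 -194.1   31. ]
white_mid 0.63 [ 627.9 -141.6   31.9]
pistachio_mid 0.74 [ 429.9 -363.8    2.1]
red z 0.007 ctr 625.1 -138.2 size 162 48 yaw_of_y -3.1 px [[320.  84.]]
red z 0.06 ctr 624.5 -144.4 size 137 40 yaw_of_y -3.1 px [[320.  84.]]
blue z 0.007 ctr 447.6 -98.5 size 94 200 yaw_of_y 8.5 px [[172.  96.]]
blue z 0.06 ctr 474.6 -110.8 size 80 169 yaw_of_y 8.5 px [[172.  96.]]
0.9 [ 627.6 -141.9    4.1]
```

View pics/w9c.png

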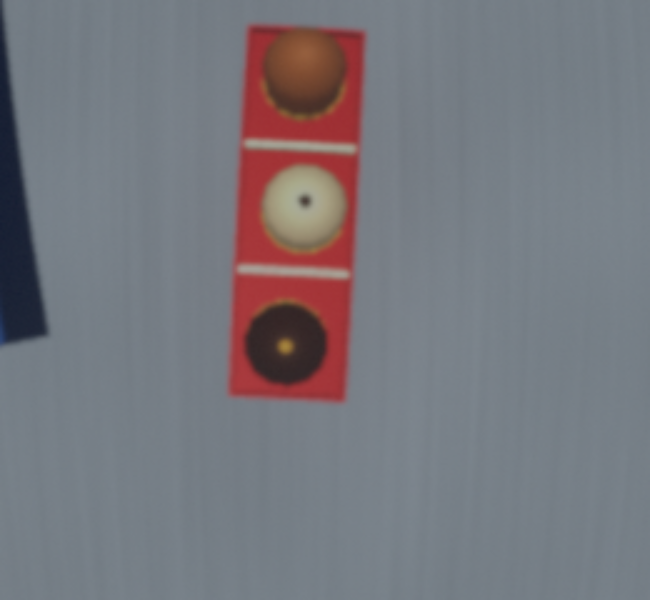

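All three chocolates stand upright in the red base: milk at crop (303,70), white at (305,203), dark at (286,345). They are within about 3 mm of the cell centres. I compute the base pose from its corners and dividers.

```bash
python3 - <<'E'
from ch import *
p=cam('wrist');p['cam_to_world']=np.load('T9.npy')
f=lambda u,v,z=.007:(ray(p,200+u/2.5,v/2.5,z,True)*1000)[:2]
c=np.array([f(*x) for x in [(248,26),(365,32),(345,401),(229,395)]]);print(c.round(1),c.mean(0).round(1))
d=np.array([f(*x) for x in [(300,147),(293,271)]]);print(d.round(1),d.mean(0).round(1))
print('choc',f(305,201,.055),f(286,345,.055))
E
```

```text
[[ 604.2  -52.7]
 [ 655.8  -55.2]
 [ 646.9 -223.7]
 [ 595.4 -220.8]] [ 625.6 -138.1]
[[ 627.  -110.6]
 [ 623.8 -166.1]] [ 625.4 -138.3]
choc [ 628.01986074 -141.05351886] [ 620.84803247 -195.82688912]
```

```bash
python3 -m crank '[[0,[-0.1,4,0],[0,0,0.042]],[0,[-0.1,4,0],[0,0,0.042]],[0,[-0.1,4,0],[0,0,0]],[0,[-0.1,4,0],[0,0,0]],[0,[-0.1,4,0],[0,0,0]],[0,[-0.1,4,0],[0,0,0]],[0,[-0.1,4,0],[0,0,0]],[0,[-0.1,4,-1],[0,0,0]],[0,[-0.1,3,-2],[0,0,0]],[0,[-0.2,3,-2],[0,0,0]],[0,[0,0,0],[0,0,0]],[0,[0,0,0],[0,0,0]]]'
python3 - <<'E'
from ch import *
p=cam('wrist','w10.png');rects(p,True,[.06])
for r in mark_of('red_lid_mid',p): print(round(r['conf'],2),(w(p,r['location'])*1000).round(1))
E
```

```text
clock: 19.88
position: [0.6074, 0.1387, 0.1502]
ee_rot: [-0.031, 0.708, 0.032, 0.705]
ft_force: [0.5, -0.3, -0.2]
grip_width: 1.002
red z 0.06 ctr 611.1 136.1 size 63 180 yaw_of_y 4.7 px [[317. 195.]]
blue z 0.06 ctr 449.9 -68.5 size 45 71 yaw_of_y 14.6 px [[166. 365.]]
blue z 0.06 ctr 487.9 149.5 size 136 41 yaw_of_y -3.0 px [[179. 176.]]
0.98 [610.2 133.7  31.7]
0.85 [785.7  64.5  30.1]
```

View pics/w10.png

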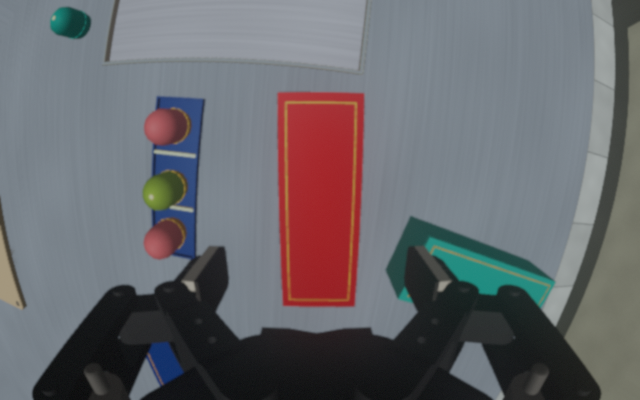

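```bash
python3 -m crank '[[0,[0.3,-0.3,-3],[0,0,0]],[0,[0,0,-4],[0,0,0]],[0,[0,0,-3],[0,0,0]],[0,[0,0,0],[0,0,0]],[0,[0,0,0],[0,0,0]]]'
```

```text
clock: 20.4
position: [0.6119, 0.1317, 0.0517]
ee_rot: [-0.029, 0.707, 0.029, 0.706]
ft_force: [0.4, 0.2, 0.4]
grip_width: 1.0
```

```bash
python3 -m crank '[[0,[-0.1,0.3,-1.5],[0,0,0]],[0,[0,0,-1.3],[0,0,0]],[0,[0,0,0],[0,0,0]],[1,[0,0,0],[0,0,0]],[1,[0,0,0],[0,0,0]],[1,[0,0,0],[0,0,0]],[1,[0,0,0],[0,0,0]],[1,[0,0,0],[0,0,0]]]' 30
```

```text
clock: 21.07
position: [0.6117, 0.1364, 0.0249]
ee_rot: [-0.03, 0.706, 0.03, 0.707]
ft_force: [0.5, -0.0, 6.0]
grip_width: 0.757
```

```bash
python3 -m crank '[[1,[0,0,2],[0,0,0]],[1,[0,0,3],[0,0,0]],[1,[0,0,4],[0,0,0]],[1,[0.15,-3.5,0],[0,0,-0.069]],[1,[0.15,-3.5,0],[0,0,-0.069]],[1,[0.15,-3.5,0],[0,0,0]],[1,[0.15,-3.5,0],[0,0,0]],[1,[0.15,-3.5,0],[0,0,0]],[1,[0.15,-3.5,0],[0,0,0]],[1,[0.15,-3.5,0],[0,0,0]],[1,[0.3,-3,0],[0,0,0]]]'
python3 -m crank '[[1,[0,0,0],[0,0,0]],[1,[0,0,0],[0,0,0]],[1,[0,0,0],[0,0,0]]]'
python3 - <<'E'
from ch import *
o=telemetry.get_obs();z=o['position'][2]-.0249+.06
p=cam('wrist','w11.png');rects(p,True,[z])
for r in mark_of('red_lid_mid',p)[:1]: print(round(r['conf'],2),(w(p,r['location'])*1000).round(1))
E
```

```text
clock: 21.98
position: [0.624, -0.1418, 0.1139]
ee_rot: [0.019, 0.707, -0.02, 0.707]
ft_force: [0.3, -1.0, -1.4]
grip_width: 0.757
clock: 22.23
position: [0.6245, -0.1379, 0.1138]
ee_rot: [0.019, 0.707, -0.019, 0.707]
ft_force: [-0.2, 1.1, -1.2]
grip_width: 0.755
red z 0.1489407087163509 ctr 627.1 -105.4 size 117 66 yaw_of_y -3.0 px [[317. 254.]]
blue z 0.1489407087163509 ctr 546.7 -89.6 size 51 100 yaw_of_y 8.7 px [[119. 180.]]
blue z 0.1489407087163509 ctr 553.5 -14.7 size 8 23 yaw_of_y 72.3 px [[126.  10.]]
```

View pics/w11.png

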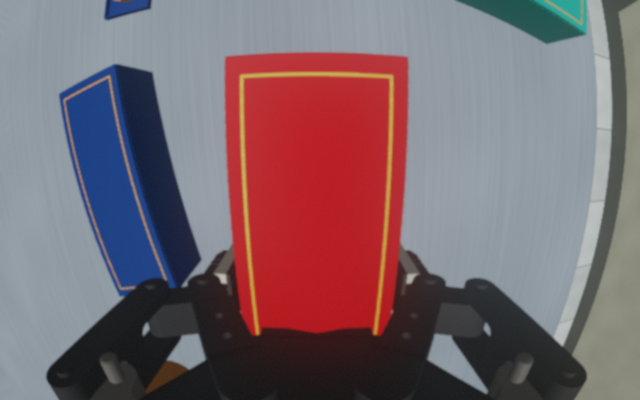

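The lid is level and square in the gripper, far edge at row 57. That puts its centre at (625.4,-138), against the base at (625.5,-138.3). I lower it.

```bash
python3 -m crank '[[1,[0,0,-2],[0,0,0]],[1,[0,0,-2],[0,0,0]],[1,[0,0,-1],[0,0,0]],[1,[0,0,0],[0,0,0]],[1,[0,0,-1],[0,0,0]],[1,[0,0,-1],[0,0,0]],[1,[0,0,0],[0,0,0]],[1,[0,0,0],[0,0,0]]]'
```

```text
clock: 23.0
position: [0.6244, -0.1386, 0.0436]
ee_rot: [0.019, 0.707, -0.019, 0.707]
ft_force: [0.3, -0.8, -0.4]
grip_width: 0.751
```

```bash
python3 -m crank '[[1,[0,0,-0.7],[0,0,0]],[1,[0,0,-0.6],[0,0,0]],[1,[0,0,-0.5],[0,0,0]],[1,[0,0,0],[0,0,0]],[1,[0,0,0],[0,0,0]]]'
```

```text
clock: 23.42
position: [0.6244, -0.1387, 0.0256]
ee_rot: [0.019, 0.707, -0.019, 0.707]
ft_force: [-0.2, -0.5, 0.0]
grip_width: 0.758
```

```bash
python3 -m crank '[[1,[0,0,-0.1],[0,0,0]],[0,[0,0,0],[0,0,0]],[0,[0,0,0],[0,0,0]],[0,[0,0,0],[0,0,0]],[0,[0,0,0],[0,0,0]],[0,[0,0,2],[0,0,0]],[0,[0,0,4],[0,0,0]],[0,[0,0,4],[0,0,0]],[0,[-3.5,0.8,2],[0,0,0.103]],[0,[-3.9,0.8,0],[0,0,0.103]],[0,[-3.9,0.8,0],[0,0,0]],[0,[-3.9,0.8,0],[0,0,0]]]'
python3 -m crank '[[0,[-0.6,0,0],[0,0,0]],[0,[0,0,0],[0,0,0]],[0,[0,0,0],[0,0,0]]]'
python3 - <<'E'
from ch import *
p=cam('wrist','w12.png');rects(p,True,[.06])
for r in mark_of('blue_lid_mid',p)[:1]: print(round(r['conf'],2),(w(p,r['location'])*1000).round(1))
E
```

```text
clock: 24.42
position: [0.471, -0.1064, 0.1447]
ee_rot: [-0.054, 0.705, 0.054, 0.705]
ft_force: [0.3, -0.3, 1.0]
grip_width: 1.001
clock: 24.67
position: [0.467, -0.1074, 0.1456]
ee_rot: [-0.054, 0.705, 0.053, 0.706]
ft_force: [1.1, -0.1, -0.8]
grip_width: 1.003
red z 0.06 ctr 620.6 -108.7 size 121 77 yaw_of_y -2.8 px [[491. 225.]]
blue z 0.06 ctr 466.3 -106.8 size 63 180 yaw_of_y 8.6 px [[310. 194.]]
blue z 0.06 ctr 457.8 47.1 size 22 40 yaw_of_y 88.7 px [[336.  13.]]
0.73 [ 467.6 -105.8   33.6]
```

View pics/w12.png

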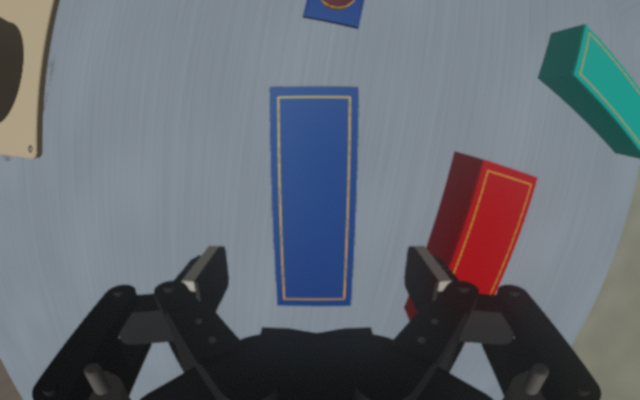

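The blue lid is square between the fingers, centred at about (314,195). The red lid stays clear of the right finger.

```bash
python3 -m crank '[[0,[0,0,-4],[0,0,0]],[0,[0,0,-4],[0,0,0]],[0,[0,0,-2],[0,0,0]],[0,[0,0,-1.2],[0,0,0]],[0,[0,0,-0.9],[0,0,0]],[0,[0,0,0],[0,0,0]],[1,[0,0,0],[0,0,0]],[1,[0,0,0],[0,0,0]],[1,[0,0,0],[0,0,0]],[1,[0,0,0],[0,0,0]],[1,[0,0,0],[0,0,0]]]' 30
```

```text
clock: 25.68
position: [0.4678, -0.107, 0.0253]
ee_rot: [-0.054, 0.704, 0.053, 0.706]
ft_force: [-0.1, 0.5, 7.5]
grip_width: 0.754
```

```bash
python3 -m crank '[[1,[0,0,2],[0,0,0]],[1,[0,0,4],[0,0,0]],[1,[0,0,4],[0,0,-0.102]],[1,[-0.2,3,4],[0,0,-0.102]],[1,[-0.2,3,4],[0,0,0]],[1,[-0.1,0,3],[0,0,0]],[1,[0,0,0],[0,0,0]],[1,[0,0,0],[0,0,0]]]'
python3 - <<'E'
from ch import *
o=telemetry.get_obs();z=o['position'][2]-.0253+.06
p=cam('wrist','w13.png');rects(p,True,[.007,z])
Rt=R.from_quat(o['ee_rot']).as_matrix();X=np.eye(4);X[:3,:3]=Rt;X[:3,3]=o['position'];M=np.linalg.inv(X)@p['cam_to_world']
np.save('T13.npy',p['cam_to_world'])
cv2.imwrite('pics/w13c.png',cv2.resize(p['frame'][0:200,200:440,::-1],None,fx=3,fy=3))
# w10 pose
Y=np.eye(4);Y[:3,:3]=R.from_quat([-0.031,.708,.032,.705]).as_matrix();Y[:3,3]=[.6074,.1387,.1502];p['cam_to_world']=Y@M
for x in [(157,97),(204,99),(194,258),(174.5,154.5)]: print((ray(p,*x,.007,True)*1000).round(1))
E
```

```text
clock: 26.35
position: [0.463, -0.057, 0.2222]
ee_rot: [0.018, 0.706, -0.019, 0.708]
ft_force: [-0.6, 0.0, -0.2]
grip_width: 0.751
red z 0.007 ctr 642.5 -142.3 size 172 95 yaw_of_y -3.0 px [[454. 234.]]
red z 0.25693352038925454 ctr 520.5 -36.1 size 53 29 yaw_of_y -3.0 px [[454. 234.]]
blue z 0.007 ctr 464.3 -69.0 size 451 218 yaw_of_y -3.1 px [[315. 180.]]
blue z 0.25693352038925454 ctr 466.2 -13.8 size 138 66 yaw_of_y -3.1 px [[315. 180.]]
[439.8 221.9   7. ]
[492.7 219.7   7. ]
[482.2  52.9   7. ]
[462.9 164.    7. ]
```

View pics/w13c.png

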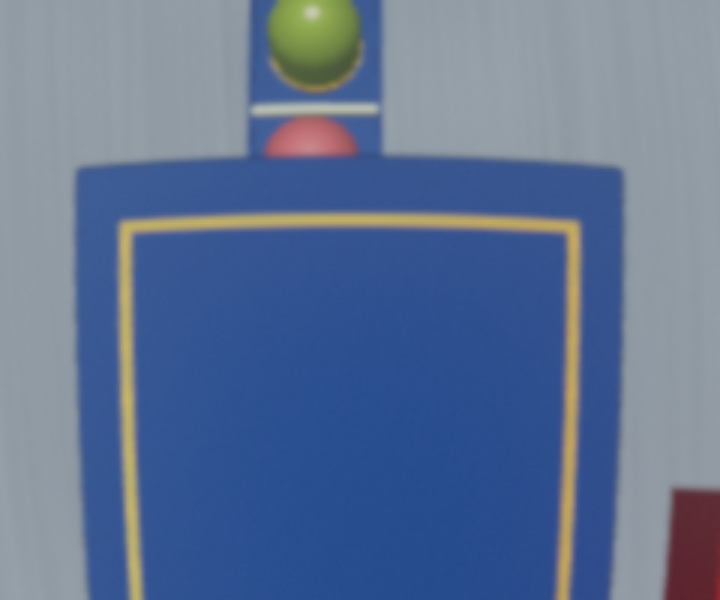

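Pistachio stands between the pinks, bead at crop (312,12). The divider is at crop (315,109) and the lid's far edge at row 160.

```bash
python3 - <<'E'
from ch import *
p=cam('wrist');p['cam_to_world']=np.load('T13.npy')
f=lambda u,v,z:(ray(p,200+u/3,v/3,z,True)*1000).round(1)
print(f(315,109,.007),f(250,110,.007),f(381,108,.007),f(312,12,.055),'lid far edge',f(350,159,.257),f(78,170,.257),f(622,168,.257),telemetry.get_obs()['position'])
E
```

```text
[460.4 109.3   7. ] [435.4 110.8   7. ] [485.6 108.5   7. ] [461.9 132.3  55. ] lid far edge [468.7  34.1 257. ] [436.3  35.9 257. ] [501.2  32.9 257. ] [ 0.46168763 -0.0573351   0.21979865]
```

```bash
python3 -m crank '[[1,[0,3.2,0],[0,0,0]],[1,[0,3.2,-1],[0,0,0]],[1,[0,3.2,-2],[0,0,0]],[1,[0,3.2,-2],[0,0,0]],[1,[0,3.2,-2],[0,0,0]],[1,[-0.1,3.3,-2],[0,0,0]],[1,[0,0,-2],[0,0,0]],[1,[0,0,0],[0,0,0]],[1,[0,0,0],[0,0,0]],[1,[0,0,0],[0,0,0]]]'
python3 - <<'E'
from ch import *
o=telemetry.get_obs();z=o['position'][2]-.0253+.06
p=cam('wrist','w14.png');rects(p,True,[z]);print(o['position'])
E
```

```text
clock: 27.28
position: [0.4614, 0.1352, 0.1107]
ee_rot: [0.019, 0.707, -0.019, 0.707]
ft_force: [0.5, -0.5, 0.0]
grip_width: 0.759
red z 0.14540057407638912 ctr 542.1 67.6 size 13 61 yaw_of_y 37.3 px [[463. 371.]]
blue z 0.14540057407638912 ctr 464.0 167.9 size 117 66 yaw_of_y -2.9 px [[315. 242.]]
[0.46141424 0.13522751 0.11070057]
```

```bash
python3 -m crank '[[1,[0,0,-2.5],[0,0,0]],[1,[0,0,-2],[0,0,0]],[1,[0,0,-1],[0,0,0]],[1,[0,0,0],[0,0,0]],[1,[0,0,-1],[0,0,0]],[1,[0,0,-0.8],[0,0,0]],[1,[0,0,-0.7],[0,0,0]],[1,[0,0,0],[0,0,0]],[1,[0,0,0],[0,0,0]]]'
```

```text
clock: 28.08
position: [0.4611, 0.1363, 0.0304]
ee_rot: [0.018, 0.707, -0.018, 0.707]
ft_force: [0.3, 0.6, -0.0]
grip_width: 0.757
```

```bash
python3 -m crank '[[1,[0,0,-0.4],[0,0,0]],[1,[0,0,-0.2],[0,0,0]],[1,[0,0,0],[0,0,0]],[0,[0,0,0],[0,0,0]],[0,[0,0,0],[0,0,0]],[0,[0,0,0],[0,0,0]],[0,[0,0,0],[0,0,0]],[0,[0,0,2],[0,0,0]],[0,[0,0,4],[0,0,0]],[0,[0,0,4],[0,0,0]],[0,[0.5,-3,4],[0,0,0]],[0,[0.5,-4,2],[0,0,0]]]'
python3 -m crank '[[0,[1,-4,0],[0,0,0]],[0,[1,-4,0],[0,0,0]],[0,[1,-4,0],[0,0,0]],[0,[1,-3,0],[0,0,0]],[0,[0,0,0],[0,0,0]],[0,[0,0,0],[0,0,0]]]'
python3 - <<'E'
from ch import *
for n in ['wrist','scene']:
    p=cam(n,n+'9.png');print(n);rects(p,n=='wrist',[.06])
    for t in ['red_lid_mid','blue_lid_mid','jar','bowl']:
        for r in mark_of(t,p)[:2]: print(t,round(r['conf'],2),(w(p,r['location'])*1000).round(1))
cv2.imwrite('pics/f.png',np.vstack([cv2.imread('pics/wrist9.png')[:300],cv2.imread('pics/scene9.png')[100:400]]))
E
```

```text
clock: 29.08
position: [0.4709, 0.0777, 0.1802]
ee_rot: [0.016, 0.705, -0.015, 0.709]
ft_force: [1.1, -0.7, 0.1]
grip_width: 1.001
clock: 29.58
position: [0.51, -0.0773, 0.1758]
ee_rot: [0.02, 0.707, -0.019, 0.707]
ft_force: [-0.6, 0.6, -0.1]
grip_width: 1.0
wrist
red z 0.06 ctr 599.6 -197.1 size 62 23 yaw_of_y -5.6 px [[405. 305.]]
red z 0.06 ctr 626.2 -109.4 size 124 65 yaw_of_y -3.0 px [[446. 227.]]
blue z 0.06 ctr 459.7 75.4 size 61 65 yaw_of_y 86.1 px [[250.  43.]]
red_lid_mid 0.81 [783.3  66.1  29.3]
red_lid_mid 0.7 [ 625.1 -143.1   32. ]
scene
red z 0.06 ctr 648.0 -149.1 size 188 106 yaw_of_y -3.3 px [[273. 258.]]
blue z 0.06 ctr 493.0 114.8 size 205 117 yaw_of_y -4.0 px [[338. 186.]]
blue z 0.06 ctr 739.3 770.4 size 44 139 yaw_of_y 89.5 px [[564. 158.]]
blue z 0.06 ctr 534.0 1136.9 size 260 444 yaw_of_y 0.9 px [[575. 107.]]
red_lid_mid 0.65 [ 625.9 -140.3   31. ]
red_lid_mid 0.61 [787.1  59.4  32.3]
blue_lid_mid 0.88 [462.1 134.4  30.9]
jar 0.71 [ 434.  -366.4    2.8]
bowl 0.79 [ 578.8 -387.7    1.7]
```

View pics/f.png

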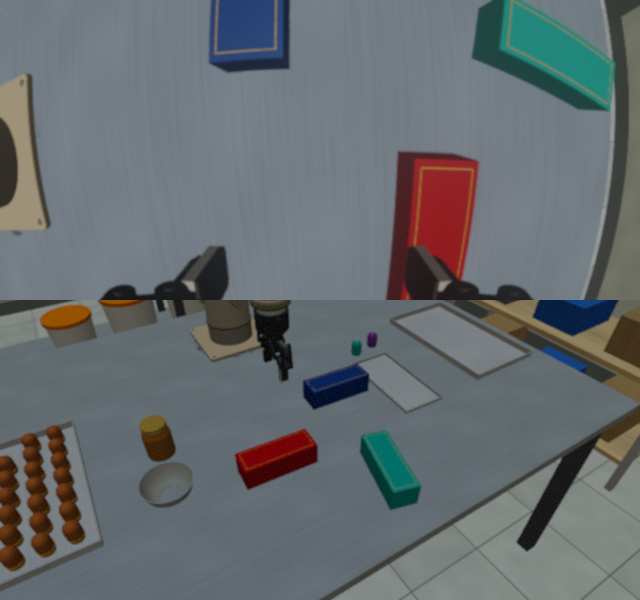

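Both lids sit level on the counter, red at (276,458) and blue at (336,385) in the stacked picture. The tray is empty, the jar and bowl are unmoved, and the gripper touches nothing.

```bash
python3 -c "
from workcell import manip
print(manip.hand_in())"
```

```text
the job is handed in; nothing more can be done
None
```

I packed both cartons, put on their lids, and handed the job in at about 30 s of the 128 s allowed. No verdict was reported.

- **Chocolates:** white is in the red carton's middle cell, dark in its end cell, and pistachio in the blue carton's gap. Before the lids went on, white and dark were upright and within about 3 mm of their cell centres. Pistachio looked upright between the pinks, about 4 mm off by the last picture.
- **Lids:** both went down without resistance to their resting height. In the last pictures they sit level. The network marks put the red lid at (625.9, -140.3) mm and the blue lid at (462.1, 134.4) mm. Each is about 2 mm from where I measured its base, with yaw matching to about 1°.
- **Bystanders:** the jar and bowl read the same as at the start, within measurement noise. The gripper ended clear of everything.

**Disagreement:** the last wrist picture put the red lid at y = -143 mm, about 3 mm from the scene camera's reading. It also missed the blue lid, which was only partly in view. I put the difference down to network error; it is still inside the 9 mm limit.

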